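# Close the instrument case

## Robot

A 7-joint arm with a two-finger parallel gripper is mounted at the origin on the work surface. World frame = base frame: x ahead of the robot, y to its left, z up, the work surface at z = 0. Lengths are in m, angles in rad, forces in N, time in s.
With the tool pointing down it reaches from about 0.375 to 0.925 m from the base axis. Payload 3.1 kg.
Tool frame: the origin (TCP) lies on the front face of the gripper's body, between the roots of the fingers; the fingertips stand 73 mm ahead of it and the grasp point (between the pads) lies 54 mm ahead of it; z points along the fingers, y is the line along which they close (so a half turn about z gives the same grasp; the last joint's range is limited). The gripper opens to 85 mm and grips with 20 to 120 N. Pads are 22 mm wide; open, the fingers measure 114 mm over their backs; the gripper's body (76 mm by 85 mm) begins 54 mm behind the grasp point. The pads swing forward as they close: fully open they stand 13 mm farther back than shut.
Start: joints at [1.05, 0.383, 0.044, 1.598, -0.018, 1.161, -0.05], TCP at [0.267, -0.593, 0.304] pointing down, gripper open.
Joint ranges: [-2.61, 2.61], [-0.41, 2.15], [-1.48, 1.57], [0, 2.5], [-1.57, 4.71], [0.05, 1.97], [-2.85, 2.85]. Speed limits (rad/s): [2.79, 2.79, 3.14, 3.14, 3.14, 3.14, 3.14].

## Interface

Orientations are given as [roll, pitch, yaw] about the fixed x, y, z axes, in that order (R = Rz(yaw) Ry(pitch) Rx(roll)).
In Python, from plant import * gives the robot as it stands.
- The arm moves only by the tool jog_arm, never from a script. Its argument "moves" is a list that holds one entry, the list of rows, each a list of 4 numbers: the shift along the tool's x, y, z in mm, then the turn about the tool's z in degrees. In form: [[[dx, dy, dz, twist], ...]]. A call has exactly 10 rows; each row shifts and turns the commanded pose from where the row before left it, along the tool's axes as they then stand; what a row does not reach is not made up. A row lasts 1/12 s, in which the tool goes at most 41.7 mm and 7.16 degrees, less where a joint would pass 70% of its speed; a pose out of reach is approached as far as the arm can. A call with a gripper value outside its range is refused whole. "grip" is the opening, from 0 (shut) to 1 (fully open), set as the call begins (left out, the last holds). The fingers move at their own pace and stop on an object; the grip force is fixed at half the most. Time passes only in rows, so rows that do not move let the fingers close, or fill a call up. It gives the time, the measured TCP pose, the force, the opening and the grip force at its end, in the units of the state.
- state(): the state, without advancing time (a new reading comes with each control period).
- read_camera(name): name is "side" or "top" or "wrist"; returns (picture, depth): 384x512x3 uint8, blue, green, red; 384x512 float32, m along the optical axis (not along the pixel's ray), 0 where there is no reading.
- calibration(name): a dict with "fovy" (degrees; the focal length in pixels is half the picture's height over the tangent of half this angle, whatever the lens; pixels are square), "cx", "cy" (the principal point, pixels), "rvec" (rotation vector, rad) and "tvec" (3), from world to camera coordinates, as OpenCV has them. Camera axes: x right, y down, z forward; pixel columns grow to the right and rows downward; lengths in m; the calibration is good to about 2 mm. The wrist camera is an equidistant fisheye: a pixel r from the principal point sees the ray r / f radians off the axis. A picture is of the moment at which its call begins: read the wrist's pose just before it. calibration takes no time and is no camera call; for the wrist camera it gives the pose at the moment of the call.
- finish_job(): hands the job in; it is judged then, once.
The state is a dict: "clock": time; "joint_pos": joint angles; "qd": joint speeds; "joint_torque": joint torques, N m; "tool_pos": TCP position; "tool_rot": TCP orientation; "contact_force": force on the tool from outside, world axes, zero at the start; "ft_torque": the same for the moment, N m; "opening": opening from 0.0 (shut) to 1.0 (fully open); "gripper_force": force on a finger pad.
Only numpy, scipy, OpenCV 4.12 (cv2) and the standard library are available. Lean on these libraries where they do the work, as an engineer would, in place of code of your own. Each camera call takes 0.05 s, during which the arm holds its last target. There are 200 camera calls.

## Task

Close up the steel instrument case: with the fingertips, push the upright retaining flap all the way down over the instruments first, and only then swing the open lid fully shut over it. Only push, gently, without lifting the case or shoving it about, and leave the bottle, the jar and the plaster model beside it undisturbed.

Things in the scene. Friction and masses are not known exactly. Their poses are not given: they have to be found in the camera images.
- case: Loose open-topped steel case, 2 to 3 kg in all, outside 160 (its x) by 240 (y) by 60 mm high, walls 4 mm. Origin: centre of its underside, z up. Lid hinged along its +x long wall, flap along its -x long wall, both axes along y. Its +x side starts turned roughly to the robot's left (yaw 1.05 to 2.25 rad). It slides if pushed sideways with more than about 8 N.
- flap (a joint): Angle of the retaining flap, rad: 0 = flat in the case (stop), pi/2 = upright; starts 1.40 to 1.70, outer stop 1.75. Aluminium plate, 100 mm from hinge to free edge, 210 mm along y, 3 mm thick. Stiff hinge: stays where it is left, takes about 1 to 2 N at the free edge, must be pushed all the way to its stop; then its top face is 51.5 mm above the case's underside, 8.5 below the rim.
- flap_edge (a point): Middle of the flap's free edge (mid-thickness). At flap angle a it lies at x = -74 + 100 cos a, y = 0, z = 50 + 100 sin a (mm) in the case frame.
- flap_hinge (a point): Middle of the flap's hinge axis: x = -74, y = 0, z = 50 mm in the case frame.
- lid (a joint): Angle of the lid, rad: 0 = shut (stop), pi/2 = upright; starts leaning back, 1.6 to 1.9, outer stop 1.95. Steel plate, 164 mm from hinge to free edge, 244 mm along y, 4 mm thick, 0.28 kg. Stiff hinge: stays where it is left, does not fall shut, takes about 1 to 5 N at the free edge. Push on its outer face, the top face when shut (65 mm above the case's underside). The raised flap blocks it.
- lid_edge (a point): Middle of the lid's free edge (mid-thickness). At lid angle a it lies at x = 82 - 164 cos a, y = 0, z = 63 + 164 sin a (mm) in the case frame.
- lid_hinge (a point): Middle of the lid's hinge axis: x = 82, y = 0, z = 63 mm in the case frame.
- bottle: Small loose amber bottle with a black cap, 42 mm diameter, 95 mm high; origin: centre of its underside, z up. Stands 25 to 55 mm from one short end of the case. To be left alone.
- jar: Loose white screw-top jar, 56 mm diameter, 50 mm high; origin: centre of its underside, z up. Stands 25 to 55 mm from a short end of the case. To be left alone.
- model: Loose plaster model of a dental arch, 50 by 56 mm, 34 mm high; origin: centre of its underside, z up. Stands 25 to 55 mm from a short end of the case. To be left alone.

How it is judged:
By the outcome, as a careful person would: the job done as asked, in the order asked, and still so for the second after the job is handed in, with the robot touching nothing.
It also fails if it takes over 64 s, if anything falls off the work surface, if the arm or the gripper's body presses on something with over 40 N, if the wrist force passes 120 N, or if a joint passes its speed limit or range.

## Working session

There is one attempt and no reset: what is moved stays moved. The work goes in short steps, Python scripts to look and compute and a tool call to move; the robot and the scene stay as the last step left them, time stands still between calls to the robot, and variables do not carry over. Pictures are saved under pics/ and viewed, at most 10 in all, crops included, and the job is handed in when it is done.

Besides the shell and the picture viewer there is one more tool, called after "Emit:" by a JSON object that holds its "name" and its "arguments", one argument or row to a line. jog_arm: Moves the arm, as the interface text tells. Its arguments: {"type":"object","properties":{"moves":{"type":"array","items":{"type":"array","items":{"type":"array","items":{"type":"number"}}}},"grip":{"type":"number"}},"required":["moves"]}

```bash
mkdir -p pics; ls
cat > h.py <<'E'
from plant import *
import numpy as np, cv2
def cloud(name):
    c=calibration(name); p,d=read_camera(name)
    f=192/np.tan(np.radians(c["fovy"])/2)
    R=cv2.Rodrigues(np.array(c["rvec"],float))[0]; t=np.array(c["tvec"],float).ravel()
    v,u=np.mgrid[:384,:512]
    P=np.stack([(u-c["cx"])/f*d,(v-c["cy"])/f*d,d],-1)
    W=(P-t)@R
    W[d==0]=np.nan
    return p,W
E
python3 - <<'E'
from h import *
s=state(); print(s)
for n in("side","top"):
    p,W=cloud(n); np.save(n+".npy",W); cv2.imwrite("pics/%s0.png"%n,p)
    c=calibration(n);R=cv2.Rodrigues(np.array(c["rvec"],float))[0];print(n,c["fovy"],-R.T@np.array(c["tvec"]).ravel(), R[2])
E
```

```text
pics
{'clock': 0.0, 'joint_pos': array([ 1.05020369,  0.38385733,  0.04381471,  1.59960449, -0.01792118,
        1.16117565, -0.0498692 ]), 'qd': array([-1.86796455e-04,  9.55546683e-04,  1.03887179e-04,  6.75008703e-04,
       -1.82852565e-03, -3.48389090e-05, -4.09802511e-04]), 'joint_torque': array([ 9.82886468e-05, -4.33460748e+01,  1.02447286e+00, -2.49511296e+01,
        1.04948343e-02,  1.13096923e-02, -1.69152219e-05]), 'tool_pos': array([ 0.2664072 , -0.59206396,  0.30245802]), 'tool_rot': array([-3.13894252e+00,  1.16875750e-04,  4.22912251e-01]), 'contact_force': array([ 0.7276164 , -0.03530609,  0.46460054]), 'ft_torque': array([-0.00932567, -0.04868212, -0.00013896]), 'gripper_force': 0.0, 'opening': 1.0041230566988004}
side 44.41566272091311 [ 0.87142046 -0.55536003  0.75179868] [-0.29885299  0.58290851 -0.75558226]
top 44.63596449775417 [ 0.41291504 -0.01323614  0.98485174] [ 0.19082893  0.00320157 -0.98161809]
```

View pics/side0.png

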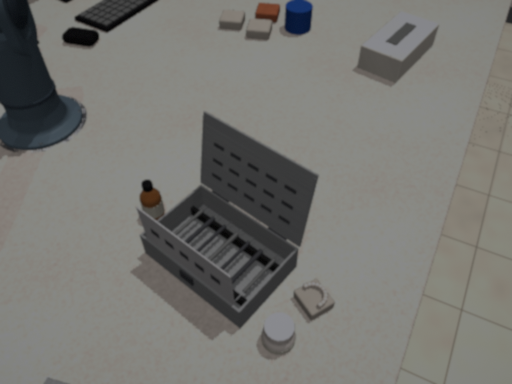

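View pics/top0.png

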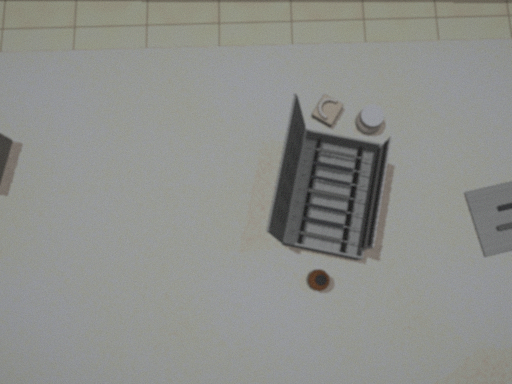

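The side view shows the case open: lid at about (255,180), flap at about (185,255). The bottle stands at the near end (150,200), and the jar (279,332) and model (314,298) at the far end. The top view agrees: lid to the left (+y), flap to the right, jar at (371,119), model (327,110), bottle (319,280).

Run:
```python
from h import *
S=np.load("side.npy");T=np.load("top.npy")
A=[]
for n,W in(("side",S),("top",T)):
    P=W.reshape(-1,3);P=P[~np.isnan(P).any(1)]
    m=(P[:,0]>.3)&(P[:,0]<.8)&(P[:,1]>-.3)&(P[:,1]<.25)
    P=P[m]
    m=(P[:,2]>.052)&(P[:,2]<.066); print(n,"rim",m.sum())
    Q=P[(P[:,2]>.075)]
    lab=cv2.kmeans(Q[:,1:2].astype(np.float32),2,None,(3,50,1e-4),3,cv2.KMEANS_PP_CENTERS)[1].ravel()
    for k in(0,1):
        q=Q[lab==k]; c=q.mean(0); nn=np.linalg.svd(q-c)[2][2]
        print(n,len(q),c.round(3),"normal",nn.round(3),"yaw",np.arctan2(nn[1],nn[0]).round(3),"min",np.percentile(q,1,0).round(3),"max",np.percentile(q,99,0).round(3))
# objects
for nm,u,v in(("bottle",319,280),("jar",371,119),("model",327,110)): print(nm,np.nanmedian(T[v-3:v+4,u-3:u+4].reshape(-1,3),0).round(3))
for u,v in((296,97),(270,233),(310,122),(284,243),(389,138),(369,248),(387,141),(362,258),(301,170)): print(u,v,np.nanmedian(T[v-1:v+2,u-1:u+2].reshape(-1,3),0).round(3))
for u,v in((203,119),(313,180),(300,238),(202,190),(142,211),(230,273),(237,324),(143,236),(294,262)): print("s",u,v,np.nanmedian(S[v-1:v+2,u-1:u+2].reshape(-1,3),0).round(3))
```

```text
side rim 2088
side 8262 [ 0.616 -0.059  0.155] normal [-0.171 -0.956  0.239] yaw -1.748 min [ 0.42  -0.117  0.077] max [ 0.729 -0.022  0.225]
side 2024 [ 0.579 -0.228  0.118] normal [-0.226 -0.974 -0.027] yaw -1.799 min [ 0.473 -0.25   0.076] max [ 0.674 -0.203  0.151]
top rim 960
top 1333 [ 0.57  -0.224  0.118] normal [-0.225 -0.973 -0.055] yaw -1.798 min [ 0.472 -0.25   0.076] max [ 0.671 -0.201  0.151]
top 2378 [ 0.6   -0.059  0.162] normal [ 0.125  0.946 -0.299] yaw 1.439 min [ 0.412 -0.12   0.077] max [ 0.728 -0.021  0.225]
bottle [ 0.415 -0.112  0.094]
jar [ 0.744 -0.242  0.05 ]
model [ 0.777 -0.155  0.023]
296 97 [ 0.728 -0.073  0.22 ]
270 233 [ 0.496 -0.022  0.193]
310 122 [ 0.759 -0.12  -0.001]
284 243 [ 0.491 -0.052  0.038]
389 138 [ 0.673 -0.25   0.146]
369 248 [ 0.473 -0.203  0.118]
387 141 [ 0.67  -0.248  0.135]
362 258 [ 0.456 -0.204  0.052]
301 170 [ 0.649 -0.095  0.004]
s 203 119 [ 0.498 -0.02   0.21 ]
s 313 180 [ 0.728 -0.073  0.213]
s 300 238 [ 0.725 -0.096  0.085]
s 202 190 [ 0.496 -0.051  0.05 ]
s 142 211 [ 0.485 -0.206  0.149]
s 230 273 [ 0.623 -0.17   0.004]
s 237 324 [ 0.683 -0.254  0.01 ]
s 143 236 [ 0.463 -0.201  0.06 ]
s 294 262 [ 0.722 -0.107  0.021]
```

Run:
```python
from h import *
S=np.load("side.npy");T=np.load("top.npy")
y=1.347;ex=np.array([np.cos(y),np.sin(y)]);ey=np.array([-ex[1],ex[0]])
for n,W in(("side",S),("top",T)):
    P=W.reshape(-1,3);P=P[~np.isnan(P).any(1)]
    m=(P[:,0]>.4)&(P[:,0]<.8)&(P[:,1]>-.3)&(P[:,1]<.05);P=P[m]
    a=P[:,:2]@ex;b=P[:,:2]@ey;z=P[:,2]
    ins=(b>-.70)&(b<-.52)
    for z0 in np.arange(.01,.23,.01):
        k=ins&(abs(z-z0)<.003); 
        if k.sum()>5:
            h=np.histogram(a[k],np.arange(-.15,.15,.01))[0];print(n,z0.round(3),*h)
    k=(z>.054)&(z<.066); 
    print("rim b",np.percentile(b[k],[0.5,1,2,5,95,98,99,99.5]).round(4),"a",np.percentile(a[k],[.5,1,2,5,95,98,99,99.5]).round(4))
    k=(z>.08)&(a>0);print("lid b",np.percentile(b[k],[1,99]).round(4), "fit a(z)",np.polyfit(z[k],a[k],1))
    k=(z>.08)&(a<-.05);print("flap b",np.percentile(b[k],[1,99]).round(4),"fit",np.polyfit(z[k],a[k],1))
```

```text
side 0.01 0 0 0 0 0 109 0 1 8 0 3 4 6 9 14 14 14 100 0 7 62 64 0 0 0 0 0 0 0
side 0.02 0 0 0 0 0 105 0 0 7 0 0 0 0 0 0 0 0 84 0 0 55 80 0 0 0 0 0 0 0
side 0.03 0 0 0 0 0 87 0 2 15 14 17 56 49 41 46 43 43 114 59 32 54 79 0 0 0 0 0 0 0
side 0.04 0 0 0 0 10 94 0 0 0 0 1 3 2 5 1 3 1 2 1 0 54 66 0 0 0 0 0 0 0
side 0.05 0 0 0 0 7 130 0 0 0 0 0 0 0 0 0 0 0 0 0 0 58 65 0 0 0 0 0 0 0
side 0.06 0 0 0 0 0 319 0 0 0 0 0 0 0 0 0 0 0 0 0 0 66 224 0 0 0 0 0 0 0
side 0.07 0 0 0 0 0 107 0 0 0 0 0 0 0 0 0 0 0 0 0 0 0 184 0 0 0 0 0 0 0
side 0.08 0 0 0 0 0 106 0 0 0 0 0 0 0 0 0 0 0 0 0 0 0 188 0 0 0 0 0 0 0
side 0.09 0 0 0 0 0 113 0 0 0 0 0 0 0 0 0 0 0 0 0 0 0 176 21 0 0 0 0 0 0
side 0.1 0 0 0 0 0 114 0 0 0 0 0 0 0 0 0 0 0 0 0 0 0 51 143 0 0 0 0 0 0
side 0.11 0 0 0 0 0 124 0 0 0 0 0 0 0 0 0 0 0 0 0 0 0 3 211 0 0 0 0 0 0
side 0.12 0 0 0 0 0 122 0 0 0 0 0 0 0 0 0 0 0 0 0 0 0 0 215 0 0 0 0 0 0
side 0.13 0 0 0 0 0 134 0 0 0 0 0 0 0 0 0 0 0 0 0 0 0 0 224 0 0 0 0 0 0
side 0.14 0 0 0 0 0 136 0 0 0 0 0 0 0 0 0 0 0 0 0 0 0 0 224 2 0 0 0 0 0
side 0.15 0 0 0 0 0 238 0 0 0 0 0 0 0 0 0 0 0 0 0 0 0 0 149 72 0 0 0 0 0
[... 1832 characters left out ...]
 0 0 0 0 0 0 0 0 0 0 0 0 57 2 0 0 0 0 0
top 0.17 0 0 0 0 0 0 0 0 0 0 0 0 0 0 0 0 0 0 0 0 0 0 0 58 0 0 0 0 0
top 0.18 0 0 0 0 0 0 0 0 0 0 0 0 0 0 0 0 0 0 0 0 0 0 0 59 0 0 0 0 0
top 0.19 0 0 0 0 0 0 0 0 0 0 0 0 0 0 0 0 0 0 0 0 0 0 0 62 0 0 0 0 0
top 0.2 0 0 0 0 0 0 0 0 0 0 0 0 0 0 0 0 0 0 0 0 0 0 0 66 0 0 0 0 0
top 0.21 0 0 0 0 0 0 0 0 0 0 0 0 0 0 0 0 0 0 0 0 0 0 0 68 0 0 0 0 0
top 0.22 0 0 0 0 0 0 0 0 0 0 0 0 0 0 0 0 0 0 0 0 0 0 0 27 112 0 0 0 0
rim b [-0.7298 -0.7293 -0.729  -0.7282 -0.4233 -0.4173 -0.4158 -0.4151] a [-0.0977 -0.0967 -0.0955 -0.0916  0.0612  0.0618  0.0621  0.0624]
lid b [-0.728  -0.4887] fit a(z) [0.19022794 0.0489462 ]
flap b [-0.7091 -0.5056] fit [-0.05126204 -0.08631836]
```

Case frame: origin about (0.590, -0.151), yaw about 1.347, flap about 1.60, lid about 1.76. I'll twist the tool so its x lies along the case's x and close the fingers.

Emit:
{"name": "jog_arm", "arguments": {
  "moves": [
    [[0,0,0,-6.6],[0,0,0,-6.6],[0,0,0,-6.6],[0,0,0,-6.6],[0,0,0,-6.6],[0,0,0,-6.6],[0,0,0,-6.6],[0,0,0,-6.6],[0,0,0,0],[0,0,0,0]]
  ],
  "grip": 0
}}

```text
clock: 0.93
tool_pos: [0.2665, -0.5925, 0.3032]
tool_rot: [-3.141, -0.001, 1.341]
contact_force: [-0.2, 0.1, 0.0]
opening: 0.002
gripper_force: 0.0
```

```bash
cat >> h.py <<'E'
def where(yaw=1.347,o=(.590,-.151)):
    s=state();d=s["tool_pos"][:2]-np.array(o)
    print("t %.2f"%s["clock"],"case x %.1f y %.1f tipz %.1f"%(1e3*(d[0]*np.cos(yaw)+d[1]*np.sin(yaw)),1e3*(-d[0]*np.sin(yaw)+d[1]*np.cos(yaw)),1e3*s["tool_pos"][2]-73),"yaw",s["tool_rot"].round(3),"F",s["contact_force"].round(2),s["opening"].round(2))
E
python3 -c "from h import *;where();print(state()['joint_pos'])"
```

```text
Traceback (most recent call last):
  File "h.py", line 14, in where
    print("t %.2f"%s["clock"],"case x %.1f y %.1f tipz %.1f"%(1e3*(d[0]*np.cos(yaw)+d[1]*np.sin(yaw)),1e3*(-d[0]*np.sin(yaw)+d[1]*np.cos(yaw)),1e3*s["tool_pos"][2]-73),"yaw",s["tool_rot"].round(3),"F",s["contact_force"].round(2),s["opening"].round(2))
                                                                                                                                                                                                                                     ^^^^^^^^^^^^^^^^^^
AttributeError: 'float' object has no attribute 'round'
```

Emit:
{"name": "jog_arm", "arguments": {
  "moves": [
    [[28,15,5,0],[28,15,5,0],[28,15,5,0],[28,15,5,0],[28,15,5,0],[28,15,5,0],[28,15,5,0],[28,15,5,0],[28,15,5,0],[28,15,5,0]]
  ]
}}

```text
clock: 1.77
tool_pos: [0.4765, -0.3523, 0.2536]
tool_rot: [-3.141, 0.0, 1.341]
contact_force: [0.5, -1.0, -1.2]
opening: -0.003
gripper_force: 0.0
```

Emit:
{"name": "jog_arm", "arguments": {
  "moves": [
    [[20,14,10,0],[20,14,10,0],[15,14,10,0],[15,14,10,0],[10,11,10,0],[10,0,0,0],[10,0,0,0],[6,0,0,0],[0,0,0,0],[0,0,0,0]]
  ]
}}

```text
clock: 2.6
tool_pos: [0.5646, -0.2656, 0.2048]
tool_rot: [3.141, 0.001, 1.344]
contact_force: [0.9, 0.4, -0.6]
opening: 0.001
gripper_force: 0.0
```

```bash
sed -i 's/s\["opening"\].round(2)/round(s["opening"],2)/' h.py
python3 -c "from h import *;where();print(state()['joint_pos'])
p,d=read_camera('side');cv2.imwrite('pics/s1.png',p)"
```

```text
t 2.60 case x -117.3 y -0.7 tipz 131.8 yaw [3.141e+00 1.000e-03 1.344e+00] F [ 0.89  0.37 -0.61] 0.0
[ 0.59957974  0.45331741 -0.28373735  1.73378385  0.1496735   0.9745419
  0.03205438]
```

View pics/s1.png

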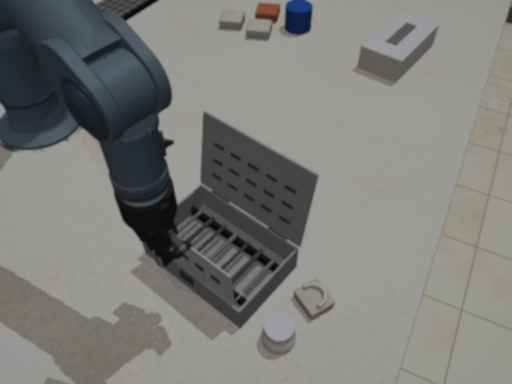

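The gripper is outside the flap at its middle, with the tips at about (182,250). The neighbours are untouched. Start pushing.

Emit:
{"name": "jog_arm", "arguments": {
  "moves": [
    [[6,0,0,0],[6,0,0,0],[6,0,0,0],[5,0,0,0],[5,0,0,0],[4,0,0,0],[4,0,0,0],[4,0,0,0],[4,0,0,0],[4,0,1,0]]
  ]
}}

```text
clock: 3.48
tool_pos: [0.5756, -0.2185, 0.2029]
tool_rot: [-3.141, 0.0, 1.344]
contact_force: [0.4, -0.8, 1.1]
opening: -0.001
gripper_force: 0.6
```

```bash
python3 -c "from h import *;where()
p,d=read_camera('side');cv2.imwrite('pics/s2.png',p)"
```

```text
t 3.48 case x -69.0 y -0.9 tipz 129.9 yaw [-3.141  0.     1.344] F [ 0.38 -0.78  1.06] -0.0
```

View pics/s2.png

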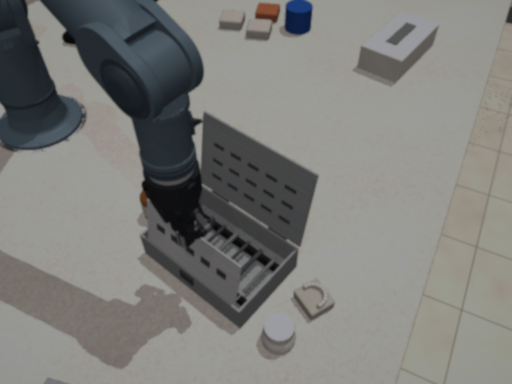

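The flap is leaning inward, with its edge near (200,230), and the case has not moved. Continue.

Emit:
{"name": "jog_arm", "arguments": {
  "moves": [
    [[5,0,1,0],[5,0,1,0],[5,0,1,0],[5,0,2,0],[5,0,2,0],[4,0,3,0],[4,0,3,0],[4,0,3,0],[3,0,3,0],[3,0,3,0]]
  ]
}}

```text
clock: 4.37
tool_pos: [0.5856, -0.176, 0.1807]
tool_rot: [3.141, -0.0, 1.345]
contact_force: [0.1, -0.9, 0.6]
opening: -0.002
gripper_force: 0.5
```

Emit:
{"name": "jog_arm", "arguments": {
  "moves": [
    [[4,0,4,0],[3,0,4,0],[3,0,4,0],[3,0,5,0],[2,0,5,0],[2,0,5,0],[2,0,5,0],[1,0,5,0],[1,0,5,0],[1,0,4,0]]
  ]
}}

```text
clock: 5.2
tool_pos: [0.5901, -0.1552, 0.1341]
tool_rot: [-3.141, 0.0, 1.344]
contact_force: [0.0, -0.6, 0.5]
opening: -0.001
gripper_force: 0.4
```

```bash
python3 -c "from h import *;where()"
```

```text
t 5.20 case x -4.1 y -1.0 tipz 61.1 yaw [-3.141  0.     1.344] F [ 0.05 -0.56  0.54] -0.0
```

Emit:
{"name": "jog_arm", "arguments": {
  "moves": [
    [[0,0,2,0],[0,0,2,0],[0,0,2,0],[0,0,1,0],[0,0,1,0],[0,0,1,0],[0,0,1,0],[0,0,0,0],[0,0,0,0],[0,0,0,0]]
  ]
}}

```text
clock: 6.03
tool_pos: [0.5902, -0.1555, 0.1248]
tool_rot: [3.142, 0.0, 1.344]
contact_force: [-0.3, 0.1, -1.2]
opening: -0.001
gripper_force: 0.0
```

```bash
python3 -c "from h import *;where()"
```

```text
t 6.03 case x -4.3 y -1.1 tipz 51.8 yaw [3.142 0.    1.344] F [-0.32  0.07 -1.17] -0.0
```

Emit:
{"name": "jog_arm", "arguments": {
  "moves": [
    [[0,0,1,0],[0,0,0,0],[0,0,0,0],[0,0,0,0],[0,0,0,0],[0,0,0,0],[0,0,0,0],[0,0,0,0],[0,0,0,0],[0,0,0,0]]
  ]
}}

```text
clock: 6.87
tool_pos: [0.5903, -0.1554, 0.1243]
tool_rot: [3.141, 0.0, 1.344]
contact_force: [-2.0, 0.5, 5.9]
opening: 0.002
gripper_force: 2.6
```

Emit:
{"name": "jog_arm", "arguments": {
  "moves": [
    [[0,0,1,0],[0,0,0,0],[0,0,0,0],[0,0,0,0],[0,0,0,0],[0,0,0,0],[0,0,0,0],[0,0,0,0],[0,0,0,0],[0,0,0,0]]
  ]
}}

```text
clock: 7.7
tool_pos: [0.5904, -0.1555, 0.1242]
tool_rot: [3.142, 0.001, 1.344]
contact_force: [-3.7, -0.5, 9.4]
opening: -0.002
gripper_force: 4.8
```

```bash
python3 -c "from h import *;where()"
```

```text
t 7.70 case x -4.3 y -1.3 tipz 51.2 yaw [3.142e+00 1.000e-03 1.344e+00] F [-3.71 -0.49  9.43] -0.0
```

The stop is reached: tip at 51 mm, force rising to 9 N. I'll lift clear, pass over the lid and look.

Emit:
{"name": "jog_arm", "arguments": {
  "moves": [
    [[0,0,-4,0],[0,0,-15,0],[0,0,-28,0],[0,0,-28,0],[0,0,-28,0],[0,0,-28,0],[0,0,-28,0],[0,0,-28,0],[0,0,-28,0],[0,0,-5,0]]
  ]
}}

```text
clock: 8.53
tool_pos: [0.5928, -0.1551, 0.3485]
tool_rot: [3.131, -0.0, 1.345]
contact_force: [-0.2, -0.1, 1.0]
opening: 0.003
gripper_force: 0.0
```

Emit:
{"name": "jog_arm", "arguments": {
  "moves": [
    [[10,0,0,0],[20,0,0,0],[20,0,0,0],[20,0,0,0],[20,0,0,0],[20,0,0,0],[20,0,0,0],[20,0,0,0],[20,0,0,0],[5,0,0,0]]
  ]
}}

```text
clock: 9.37
tool_pos: [0.6285, 0.0217, 0.3401]
tool_rot: [-3.137, -0.003, 1.352]
contact_force: [0.1, 1.0, 0.7]
opening: 0.002
gripper_force: 0.0
```

Run:
```python
from h import *
where()
p,W=cloud("side");cv2.imwrite("pics/s3.png",p);q,T=cloud("top");cv2.imwrite("pics/t3.png",q)
c,s=np.cos(1.347),np.sin(1.347)
for n,w in(("side",W),("top",T)):
    P=w.reshape(-1,3);P=P[~np.isnan(P).any(1)]-[.59,-.151,0]
    C=np.c_[P[:,0]*c+P[:,1]*s,-P[:,0]*s+P[:,1]*c,P[:,2]]*1e3
    k=(abs(C[:,1])<95)&(C[:,0]>-68)&(C[:,0]<20)&(C[:,2]<120)&(C[:,2]>20);print(n,"flap",k.sum(),np.percentile(C[k,2],[2,25,50,75,98]).round(1), np.linalg.lstsq(np.c_[C[k,:2],np.ones(k.sum())],C[k,2],rcond=None)[0].round(4))
    k=(abs(C[:,1])<90)&(C[:,0]<-70)&(C[:,0]>-100)&(C[:,2]>15)&(C[:,2]<58);print("-x wall",np.percentile(C[k,0],[5,50,95]).round(1),np.polyfit(C[k,1],C[k,0],1).round(4))
    k=(abs(C[:,1])<90)&(C[:,0]>70)&(C[:,0]<125)&(C[:,2]>80)&(C[:,2]<215)
    print("lid x(z)",np.polyfit(C[k,2],C[k,0],1).round(3))
```

```text
t 9.37 case x 176.9 y 0.8 tipz 267.1 yaw [-3.137e+00 -3.000e-03  1.352e+00] F [0.07 0.99 0.69] 0.0
side flap 4437 [49.7 51.4 52.2 53.1 54.7] [ 2.10000e-03 -0.00000e+00  5.22489e+01]
-x wall [-83.4 -79.6 -70.8] [ 2.40000e-03 -7.86638e+01]
lid x(z) [ 0.18  68.846]
top flap 3585 [47.8 50.1 51.2 52.4 54.6] [ 1.10000e-03 -3.00000e-04  5.12472e+01]
-x wall [-82.3 -75.3 -70.6] [ 4.50000e-03 -7.56849e+01]
lid x(z) [ 0.182 65.897]
```

View pics/s3.png

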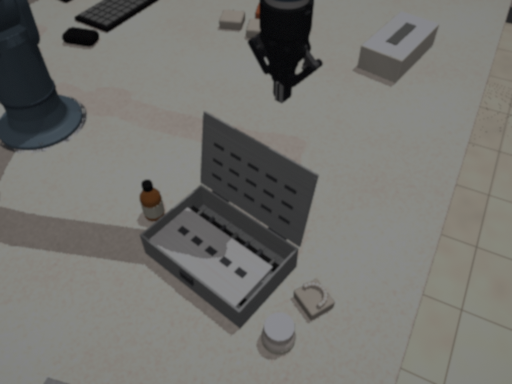

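The flap lies flat (slope ~0.002), the case is unmoved and the neighbours are in place. The gripper is behind the lid at about (285,70). Descend behind the lid and make contact.

Emit:
{"name": "jog_arm", "arguments": {
  "moves": [
    [[0,0,14,0],[0,0,14,0],[-5,0,14,0],[-10,0,14,0],[-10,0,0,0],[-10,0,0,0],[-8,0,0,0],[-5,0,0,0],[0,0,0,0],[0,0,0,0]]
  ]
}}

```text
clock: 10.3
tool_pos: [0.6191, -0.0319, 0.288]
tool_rot: [3.14, -0.0, 1.344]
contact_force: [1.1, -0.4, -0.2]
opening: 0.0
gripper_force: 0.0
```

Emit:
{"name": "jog_arm", "arguments": {
  "moves": [
    [[-3,0,0,0],[-3,0,0,0],[-3,0,0,0],[-3,0,0,0],[-3,0,0,0],[-3,0,0,0],[-3,0,0,0],[-3,0,0,0],[-3,0,0,0],[-3,0,0,0]]
  ]
}}

```text
clock: 11.13
tool_pos: [0.6119, -0.0612, 0.2868]
tool_rot: [-3.142, 0.0, 1.344]
contact_force: [1.4, 1.6, 2.1]
opening: 0.003
gripper_force: 1.2
```

```bash
cat > chk.py <<'E'
from h import *
where()
c,s=np.cos(1.347),np.sin(1.347)
p,w=cloud("side");cv2.imwrite("pics/last.png",p)
P=w.reshape(-1,3);P=P[~np.isnan(P).any(1)]-[.59,-.151,0]
C=np.c_[P[:,0]*c+P[:,1]*s,-P[:,0]*s+P[:,1]*c,P[:,2]]*1e3
k=(abs(C[:,1])<90)&(C[:,0]<-75)&(C[:,0]>-110)&(C[:,2]>15)&(C[:,2]<45);print("-x wall",np.percentile(C[k,0],[5,50,95]).round(1))
k=(C[:,1]>60)&(C[:,1]<115)&(C[:,2]>70)&(C[:,2]<240)&(C[:,0]>-100)&(C[:,0]<130);print("lid",k.sum(),"top z",np.percentile(C[k,2],[50,99]).round(1),"x",np.percentile(C[k,0],[1,99]).round(1)) if k.any() else 0
E
python3 chk.py
```

```text
t 11.13 case x 92.4 y -1.4 tipz 213.8 yaw [-3.142  0.     1.344] F [1.4  1.64 2.12] 0.0
-x wall [-83.4 -79.6 -78.8]
lid 1297 top z [160.1 228.1] x [77.7 81.9]
```

Emit:
{"name": "jog_arm", "arguments": {
  "moves": [
    [[-5,0,0,0],[-5,0,0,0],[-5,0,1,0],[-4,0,1,0],[-4,0,1,0],[-6,0,1,0],[-6,0,1,0],[-6,0,2,0],[-6,0,2,0],[-5,0,2,0]]
  ]
}}

```text
clock: 12.02
tool_pos: [0.5999, -0.1127, 0.2757]
tool_rot: [-3.141, 0.001, 1.343]
contact_force: [0.7, 1.4, 1.7]
opening: 0.003
gripper_force: 1.0
```

Emit:
{"name": "jog_arm", "arguments": {
  "moves": [
    [[-5,0,2,0],[-5,0,2,0],[-5,0,3,0],[-5,0,3,0],[-5,0,3,0],[-5,0,3,0],[-5,0,4,0],[-5,0,4,0],[-5,0,4,0],[-4,0,3,0]]
  ]
}}

```text
clock: 12.85
tool_pos: [0.5891, -0.1598, 0.2441]
tool_rot: [-3.142, -0.0, 1.344]
contact_force: [0.6, 1.4, 1.0]
opening: 0.001
gripper_force: 0.8
```

```bash
python3 chk.py
```

```text
t 12.85 case x -8.7 y -1.1 tipz 171.1 yaw [-3.142 -0.     1.344] F [0.64 1.36 0.99] 0.0
-x wall [-83.3 -79.7 -78.7]
lid 425 top z [157.2 185. ] x [-30.   46.7]
```

View pics/last.png

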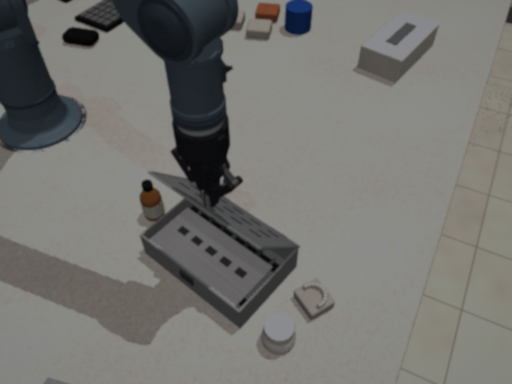

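The lid is about half shut, with its edge near (205,195). The case is still and the bottle is clear. Continue along the arc.

Emit:
{"name": "jog_arm", "arguments": {
  "moves": [
    [[-5,0,4,0],[-4,0,4,0],[-4,0,5,0],[-4,0,5,0],[-4,0,5,0],[-3,0,5,0],[-3,0,5,0],[-3,0,5,0],[-3,0,5,0],[-3,0,5,0]]
  ]
}}

```text
clock: 13.73
tool_pos: [0.5811, -0.1942, 0.1962]
tool_rot: [-3.141, -0.0, 1.344]
contact_force: [0.4, 1.3, 0.1]
opening: -0.005
gripper_force: 0.6
```

Emit:
{"name": "jog_arm", "arguments": {
  "moves": [
    [[-2,0,5,0],[-2,0,5,0],[-2,0,5,0],[-2,0,5,0],[-1,0,5,0],[-1,0,5,0],[-1,0,5,0],[-1,0,5,0],[0,0,4,0],[0,0,4,0]]
  ]
}}

```text
clock: 14.57
tool_pos: [0.5785, -0.2067, 0.1485]
tool_rot: [3.141, 0.001, 1.344]
contact_force: [0.8, -1.2, 0.8]
opening: 0.0
gripper_force: 0.6
```

```bash
python3 -c "from h import *;where()"
```

```text
t 14.57 case x -56.8 y -1.1 tipz 75.5 yaw [3.141e+00 1.000e-03 1.344e+00] F [ 0.85 -1.17  0.8 ] 0.0
```

Emit:
{"name": "jog_arm", "arguments": {
  "moves": [
    [[0,0,2,0],[0,0,2,0],[0,0,2,0],[0,0,2,0],[0,0,1,0],[0,0,1,0],[0,0,1,0],[0,0,1,0],[0,0,0,0],[0,0,0,0]]
  ]
}}

```text
clock: 15.4
tool_pos: [0.5786, -0.206, 0.1378]
tool_rot: [-3.142, 0.0, 1.344]
contact_force: [-2.6, 0.5, 4.9]
opening: 0.001
gripper_force: 2.5
```

Emit:
{"name": "jog_arm", "arguments": {
  "moves": [
    [[0,0,1,0],[0,0,0,0],[0,0,0,0],[0,0,0,0],[0,0,0,0],[0,0,0,0],[0,0,0,0],[0,0,0,0],[0,0,0,0],[0,0,0,0]]
  ]
}}

```text
clock: 16.23
tool_pos: [0.5787, -0.2059, 0.1377]
tool_rot: [-3.141, 0.001, 1.344]
contact_force: [-4.1, -0.2, 10.7]
opening: -0.003
gripper_force: 4.7
```

```bash
python3 -c "from h import *;where()"
```

```text
t 16.23 case x -56.1 y -1.1 tipz 64.7 yaw [-3.141e+00  1.000e-03  1.344e+00] F [-4.1  -0.22 10.73] -0.0
```

At the stop (65 mm, force rising). Lift clear and check.

Emit:
{"name": "jog_arm", "arguments": {
  "moves": [
    [[0,0,-2,0],[0,0,-6,0],[0,0,-20,0],[0,0,-28,0],[0,0,-28,0],[0,0,-28,0],[0,0,-28,0],[0,0,-20,0],[0,0,-10,0],[0,0,0,0]]
  ]
}}

```text
clock: 17.07
tool_pos: [0.5801, -0.2058, 0.309]
tool_rot: [3.136, 0.0, 1.345]
contact_force: [1.0, -0.0, 0.4]
opening: -0.0
gripper_force: 0.0
```

Emit:
{"name": "jog_arm", "arguments": {
  "moves": [
    [[-20,0,0,0],[-25,0,0,0],[-25,0,0,0],[-25,0,0,0],[-25,0,0,0],[-25,0,0,0],[-25,0,0,0],[-10,0,0,0],[0,0,0,0],[0,0,0,0]]
  ]
}}

```text
clock: 17.9
tool_pos: [0.5378, -0.3804, 0.3042]
tool_rot: [-3.139, -0.002, 1.344]
contact_force: [0.2, 0.7, 0.2]
opening: 0.003
gripper_force: 0.0
```

Run:
```python
from h import *
where()
p,W=cloud("side");cv2.imwrite("pics/s9.png",p);q,T=cloud("top")
c,s=np.cos(1.347),np.sin(1.347)
for n,w in(("side",W),("top",T)):
    P=w.reshape(-1,3);P=P[~np.isnan(P).any(1)]-[.59,-.151,0]
    C=np.c_[P[:,0]*c+P[:,1]*s,-P[:,0]*s+P[:,1]*c,P[:,2]]*1e3
    k=(abs(C[:,1])<110)&(abs(C[:,0])<72)&(C[:,2]<120);print(n,k.sum(),np.percentile(C[k,2],[2,50,98]).round(1), np.linalg.lstsq(np.c_[C[k,:2],np.ones(k.sum())],C[k,2],rcond=None)[0].round(4))
```

```text
t 17.90 case x -235.3 y 0.0 tipz 231.2 yaw [-3.139e+00 -2.000e-03  1.344e+00] F [0.2  0.7  0.22] 0.0
side 8213 [63.3 65.8 68.1] [ 2.10000e-03 -1.00000e-04  6.57658e+01]
top 7737 [61.4 64.7 68.1] [-4.00000e-04  0.00000e+00  6.46923e+01]
```

View pics/s9.png

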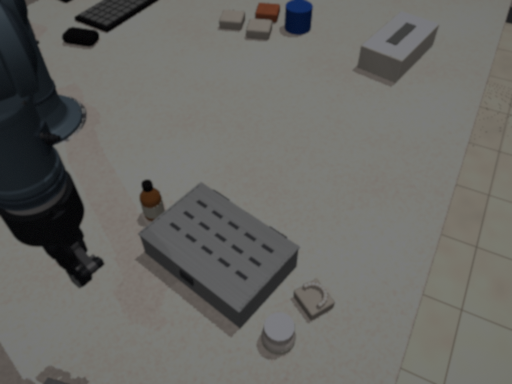

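The lid is shut and level at 65 mm (case at about (220,250)). The bottle, jar and model are where they were, and the arm is clear.

```bash
python3 -c "from plant import *;print(finish_job())"
```

```text
the job is handed in; nothing more can be done
None
```

The job is done and handed in: the flap was pushed flat to its stop, then the lid was swung fully shut over it, and the case, bottle, jar and plaster model showed no movement in the camera images.

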